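# Clip in the gauge rod and set the sprung tweezers to its marked gap

### The arm

A 6-joint arm with a two-finger parallel gripper is mounted at the origin on the work surface. World frame = base frame: x ahead of the robot, y to its left, z up, the work surface at z = 0. Lengths are in mm, angles in rad, forces in N, time in s.
With the tool pointing down it reaches from about 250 to 800 mm from the base axis. Payload 3.9 kg.
Tool frame: the origin (TCP) lies at the very end of the fingers, on their centre line; the grasp point (between the pads) lies 19 mm behind it; x points along the fingers, y is the direction in which the jaws open and shut, and the axes are right-handed (so a half turn about x gives the same grasp; the last joint's range is limited). The gripper opens to 85 mm and grips with 20 to 120 N. Pads are 22 mm wide; open, the fingers measure 114 mm over their backs; the gripper's body (76 mm by 85 mm) begins 54 mm behind the grasp point. The pads swing forward as they close: fully open they stand 13 mm farther back than shut.
Start: joints at [1.124, 0.26, -0.138, 1.173, 0, 1.571], TCP at [226.837, 473.455, 231.304] pointing down, gripper open.
Joint ranges: [-2.78, 2.78], [-0.83, 1.72], [-1.28, 1.37], [-1.9, 2.12], [-1.57, 1.48], [-3.14, 3.14]. Speed limits (rad/s): [2.57, 2.57, 3.14, 3.14, 3.14, 3.14].

### API

Orientations are given as [roll, pitch, yaw] about the fixed x, y, z axes, in that order (R = Rz(yaw) Ry(pitch) Rx(roll)).
In Python, from rig import manip, vision, ticket gives the robot as it stands.
- The arm moves only by the tool jog_arm, never from a script. Its argument "steps" is a list of rows, each an object of numbers: "tx", "ty", "tz": the shift along the tool's x, y, z in mm; "rx", "ry", "rz": the turn, a rotation vector about the tool's x, y, z in rad; "claw": the closure, from 0 (fully open) to 1 (shut). In form: [{"tx": .., "ty": .., "tz": .., "rx": .., "ry": .., "rz": .., "claw": ..}, ...]. A call has 1 to 5 rows; each row shifts and turns the commanded pose from where the row before left it, along the tool's axes as they then stand; what a row does not reach is not made up. A row lasts 1/8 s, in which the tool goes at most 62.5 mm and 10.7 degrees, less where a joint would pass 70% of its speed; a pose out of reach is approached as far as the arm can. A call is refused whole if a number of a shift passes 62.5 or a number of a turn 0.188, either way. A call with a gripper value outside its range is refused whole. The fingers move at their own pace and stop on an object; "newtons" is the grip in N (left out, the last holds). Time passes only in rows, so rows that do not move let the fingers close. It gives the time, the measured TCP pose, the force and the opening at its end, in the units of the state.
- manip.sense(): the state, without advancing time (a new reading comes with each control period).
- vision.snapshot(name): name is "side" or "top"; returns (picture, depth): 480x640x3 uint8, red, green, blue; 480x640 float32, mm along the optical axis (not along the pixel's ray), 0 where there is no reading.
- vision.camera_model(name): a dict with "fovy" (degrees; the focal length in pixels is half the picture's height over the tangent of half this angle, whatever the lens; pixels are square), "cx", "cy" (the principal point, pixels), "extrinsics" (4x4, takes a point from world to camera coordinates). Camera axes: x right, y down, z forward; pixel columns grow to the right and rows downward; lengths in mm; the calibration is good to about 2 mm. A picture is of the moment at which its call begins. camera_model takes no time and is no camera call.
- ticket.hand_in(): hands the job in, once; it reports no verdict.
Trained networks look in the newest picture that a camera, given by its name, has taken for a name from the list of things; names that differ only in an ending like _2 or _b are one class to them, and where a whole thing is asked for, a point or a joint stands for the part that bears it (a point fixed in the world has none). Each returns a list of dicts, best first, with "p" (0 to 1); they miss things now and then, are a little off and sometimes report something else, mostly with a low value. They report only what shows in the picture. A call takes as long as a camera call. They do not tell look-alikes from the thing itself.
- vision.look_for(camera, label): "position" ([x, y, z] in mm, in world coordinates, good to about 4 mm: the middle of the surface that is visible of it).
- vision.landmark_of(camera, label): "position" ([x, y, z] in mm, in world coordinates, good to about 4 mm: a listed point, or the origin of a listed thing).
The state is a dict: "clock": time; "joint_positions": joint angles; "qd": joint speeds; "joint_efforts": joint torques, N m; "position": TCP position; "eef_rot": TCP orientation; "force": force on the tool from outside, world axes, zero at the start; "moment": the same for the moment, N m; "grip_width": opening from 0.0 (shut) to 1.0 (fully open).
Only numpy, scipy, OpenCV 4.12 (cv2) and the standard library are available. Lean on these libraries where they do the work, as an engineer would, in place of code of your own. Each camera call takes 0.05 s, during which the arm holds its last target. There are 200 camera calls.

### The job

Press the brass gauge rod down into the fork clip until it sits at the bottom with the sprung jaw shut over it, centred between the forks, and let go of it. Then take the sprung tweezers off their stand, squeeze them until the tips are as far apart as the two black lines round the rod (18 mm), and hold them still with one tip just above each line (about 10 mm over the rod, not touching it). Finish holding them there at that gap; leave the spool, the tin and the wax block where they are.

Things in the scene. Friction and masses are not known exactly. Their poses are not given: they have to be found in the camera images.
- rod: Loose brass gauge rod, round, 16 mm across, 150 mm long, about 0.16 kg. Origin at its centre, y along its length. Two black lines run round it 9 mm either side of the middle (18 mm apart, as thick as the rod). At the start it lies level on the two posts of rod_rest. Grip it at its middle, across its 16 mm, from above.
- rod_line_a (a point): Point on the rod's axis at one of the black lines, 9 mm from the middle along the rod's +y.
- rod_line_b (a point): Point on the rod's axis at the other black line, 9 mm from the middle along the rod's -y.
- rod_rest: Fixed light wooden rest of the rod. Origin under its centre on the bench, z up; base plate 60 mm (x) by 135 mm (y), 8 mm thick; two posts 12 mm thick at y = -55 and +55 mm with notches 20 mm wide, floor at 32 mm, so the rod's axis lies along y at 40 mm height. Post tops at 39 mm.
- clip: Fixed metal fork clip. Origin under its centre on the bench, z up, y along a seated rod. Base plate 80 (x) by 150 (y) by 8 mm. Two forks 12 mm thick at y = -50 and +50 mm (88 mm free between): slots 18 mm wide, open at the top, floor at 32 mm: a seated rod's axis is at x = 0, height 40 mm. The -x prongs (robot side) are 54 mm high with a slanted lead-in up to 67 mm, the +x prongs 44 mm.
- clip_seat (a point): Where the rod's centre belongs when seated: on the clip's centre, 40 mm above its underside.
- jaw (a joint): Angle (rad) of the clip's sprung jaw, hinged along y at x = 6, height 14 mm. 0: shut; grows as its noses swing to +x. A round nose, 8 mm thick along y, hangs over each fork at x = 9.5, height 50 mm; jaw arms just outside the forks, top 54 mm. A rod pushed straight down into the slots shoves the noses aside (some 0.1 rad, 5 to 15 N); they spring back over it once it is seated.
- tweezers: Loose sprung steel tweezers, 185 mm long, 0.054 kg, lying level on their stand. Origin between the two hinges at the rear, at mid height of the arms (arms 10 mm high); x points to the tips, y to the left arm, z up. The tips are bent down: their ends lie 165 mm in front of the origin and 24 mm below it. Grip them at point tweezer_pads.
- tweezer_pads (a point): Point midway between the ribbed finger pads on the outsides of the arms, 88 mm in front of the tweezers' origin, same height. Pads 34 mm long, 18 mm high. Squeeze across them, along the tweezers' y: width over the pads 41 mm open, 28 mm at the 18 mm gap (pads then parallel). The gap changes 1.88 times as much as this width. Squeeze about 4 N at first, 9 N at that gap.
- tip_left (a point): End of the left tip (centre of its 4 mm round end). The gap is the distance from this to tip_right: 42 mm when open.
- tip_right (a point): End of the right tip.
- tweezer_left (a joint): Closing angle in rad of the left arm about its hinge at the rear: 0 open, 0.073 at the 18 mm gap (both arms alike), 0.115 at the stop.
- tweezer_right (a joint): The same for the right arm. The gap in mm is about 42 - 165 x (left + right).
- tweezer_rest: Fixed wooden stand. Origin on the bench below the middle of the tweezers' finger pads, x towards the tips, z up. Base plate 8 mm thick, 60 mm wide, x = -97 to 53 mm; a cross bar at x = 46 mm (8 mm thick, 76 mm wide, 40 mm high) under the arms; a block at x = -88 mm (20 by 50 mm, 39 mm high, side lips to 45 mm) under the rear. The tweezers' origin rests at x = -88 mm, height 45 mm.
- spool: Bystander: thread spool, 48 mm across, 62 mm high. Leave alone.
- tin: Bystander: steel tin, 64 mm across, 70 mm high. Leave alone.
- wax: Bystander: amber wax block, 60 by 40 by 22 mm. Leave alone.
Not all that is in view belongs to the job. There is more than one size of the rod; the one meant has the size given above.

How it is judged (in metres and radians):
On the way:
1. the rod sits at the bottom of both forks, centred, with the jaw shut over it, and is let go (z of rod in the frame of clip between 0.037 and 0.0425 m and x of rod in the frame of clip between -0.004 and 0.004 m and horizontal distance between rod and clip_seat below 0.014 m and angle between the y axis of rod and the y axis of clip, either way round below 0.06 rad and value of joint jaw below 0.05 rad and contact force between the arm and rod below 0.1 N), for 0.3 s.
At the end, for the whole second after the job is handed in: Rod seated (axis 37 to 42.5 mm up, 4 mm across, 14 mm along, jaw under 0.05 rad), untouched by the arm; fingers hold the tweezers (over 1 N) clear of rod, clip and stand; tips 15 to 21 mm apart, each within 8 mm of its line seen from above, 50 to 78 mm above the bench; all still (all of step 1 and distance between tip_left and tip_right between 0.015 and 0.021 m and ((horizontal distance between tip_left and rod_line_a below 0.008 m and horizontal distance between tip_right and rod_line_b below 0.008 m) or (horizontal distance between tip_left and rod_line_b below 0.008 m and horizontal distance between tip_right and rod_line_a below 0.008 m)) and z of tip_left in the frame of clip between 0.05 and 0.078 m and z of tip_right in the frame of clip between 0.05 and 0.078 m and contact force between the fingers and tweezers above 1 N and contact force between tweezers and rod below 0.1 N and contact force between tweezers and clip below 0.1 N and contact force between tweezers and tweezer_rest below 0.1 N and linear speed of each of tweezers, rod below 0.02 m/s and velocity of joint tweezer_left between -0.1 and 0.1 rad/s and velocity of joint tweezer_right between -0.1 and 0.1 rad/s); the arm keeps its last pose, push and grip.
It fails at once if the spool is pushed away (over 30 mm) (distance of spool from where it was at the start of the episode above 0.03 m).
It fails at once if the tin is pushed away (over 30 mm) (distance of tin from where it was at the start of the episode above 0.03 m).
It fails at once if the wax is pushed away (over 30 mm) (distance of wax from where it was at the start of the episode above 0.03 m).
It also fails if it takes over 58 s, if anything falls off the work surface, if the arm or the gripper's body presses on something with over 40 N, if the wrist force passes 120 N, or if a joint passes its speed limit or range.

## Working session

There is one attempt and no reset: what is moved stays moved. The work goes in short steps, Python scripts to look and compute and a tool call to move; the robot and the scene stay as the last step left them, time stands still between calls to the robot, and variables do not carry over. Pictures are saved under pics/ and viewed, about 8 in all and at most 12, crops included, and the job is handed in when it is done.

Besides the shell and the picture viewer there is one more tool, called after "Request:" by a JSON object that holds its "name" and its "arguments". jog_arm: Moves the arm, as the interface text tells. Its arguments: {"type":"object","properties":{"steps":{"type":"array","items":{"type":"object","properties":{"tx":{"type":"number"},"ty":{"type":"number"},"tz":{"type":"number"},"rx":{"type":"number"},"ry":{"type":"number"},"rz":{"type":"number"},"claw":{"type":"number"}}}},"newtons":{"type":"number"}},"required":["steps"]}

```bash
ls; mkdir -p pics; cat > h.py <<'E'
import numpy as np, cv2
from rig import manip, vision, ticket
def cam(n):
    m=vision.camera_model(n); f=240/np.tan(np.radians(m["fovy"])/2); return f,m["cx"],m["cy"],np.array(m["extrinsics"])
def px2w(n,u,v,d):
    f,cx,cy,E=cam(n); p=np.array([(u-cx)/f*d,(v-cy)/f*d,d,1]); return (np.linalg.inv(E)@p)[:3]
def w2px(n,P):
    f,cx,cy,E=cam(n); p=E@np.append(P,1); return np.array([f*p[0]/p[2]+cx,f*p[1]/p[2]+cy,p[2]])
def ray_z(n,u,v,z):
    a=px2w(n,u,v,500.); b=px2w(n,u,v,1000.); return a+(b-a)*(z-a[2])/(b[2]-a[2])
def cloud(n,D):
    f,cx,cy,E=cam(n); v,u=np.mgrid[:480,:640]; P=np.stack([(u-cx)/f*D,(v-cy)/f*D,D,np.ones_like(D)],-1)
    return (P@np.linalg.inv(E).T)[...,:3]
E
cat > a.py <<'E'
from h import *
ims=[]
for c in("top","side"):
    I,D=vision.snapshot(c); np.savez(f"{c}0.npz",I=I,D=D); cv2.imwrite(f"pics/{c}0.png",I[...,::-1])
    E=cam(c)[3]; print(c,cam(c)[:3],np.linalg.inv(E)[:3,3].round())
    for l in("rod","rod_rest","clip","clip_seat","tweezers","tweezer_pads","tip_left","tip_right","tweezer_rest"):
        r=vision.landmark_of(c,l)[:3]
        print(c,l,[(np.round(x["position"]).tolist(),round(x["p"],2),w2px(c,x["position"])[:2].round().tolist()) for x in r])
print(manip.sense())
E
python3 a.py
```

```text
pics
top (np.float64(455.33958104728816), 323.07002676502043, 236.65853984180495) [379. -59. 941.]
top rod [([483.0, -264.0, 38.0], 0.91, [423.0, 247.0]), ([434.0, -478.0, 12.0], 0.62, [526.0, 270.0]), ([298.0, -273.0, 11.0], 0.61, [430.0, 341.0])]
top rod_rest [([483.0, -264.0, 4.0], 0.68, [420.0, 249.0])]
top clip [([637.0, -21.0, -4.0], 0.65, [301.0, 181.0])]
top clip_seat [([640.0, -15.0, 42.0], 0.65, [297.0, 174.0]), ([480.0, -272.0, 40.0], 0.55, [427.0, 249.0])]
top tweezers [([376.0, 290.0, 47.0], 0.81, [142.0, 309.0])]
top tweezer_pads [([461.0, 285.0, 49.0], 0.81, [146.0, 265.0])]
top tip_left [([541.0, 298.0, 22.0], 0.73, [145.0, 227.0])]
top tip_right [([537.0, 261.0, 21.0], 0.58, [163.0, 229.0]), ([484.0, -267.0, 38.0], 0.41, [424.0, 247.0]), ([484.0, -266.0, 0.0], 0.33, [420.0, 249.0])]
top tweezer_rest [([464.0, 281.0, -5.0], 0.95, [157.0, 266.0]), ([539.0, 260.0, 20.0], 0.31, [164.0, 228.0])]
side (np.float64(463.36912014280995), 322.05471147757197, 244.36357007824364) [  10. -836.  564.]
side rod [([433.0, -478.0, 10.0], 0.93, [415.0, 396.0]), ([297.0, -277.0, 12.0], 
[... 701 characters left out ...]
[487.0, -259.0, 35.0], 0.49, [359.0, 304.0])]
{'clock': 1.0, 'joint_positions': array([ 1.12403209e+00,  2.59970581e-01, -1.38118039e-01,  1.17268833e+00,
       -2.30488925e-05,  1.57084358e+00]), 'qd': array([ 0.00101892, -0.00044825, -0.00082462,  0.0011311 ,  0.0002658 ,
       -0.00117908]), 'joint_efforts': array([ 2.24727730e-03, -4.05617416e+01,  2.54243106e+01,  9.92816022e-04,
        5.32335093e-05,  6.20201405e-06]), 'position': array([226.82657659, 473.45516027, 231.31291739]), 'eef_rot': array([0.69910529, 1.57076622, 0.25229381]), 'force': array([ 0.05725621,  0.44225241, -0.46698654]), 'moment': array([-0.00645348, -0.0096796 ,  0.02830172]), 'grip_width': 1.0012401950961556}
```

View pics/top0.png

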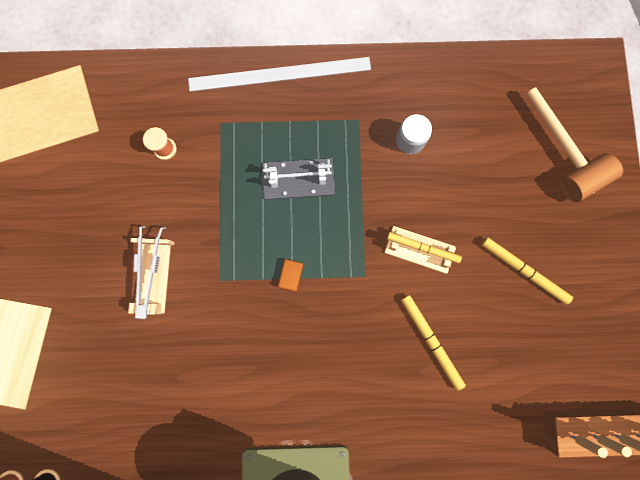

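View pics/side0.png

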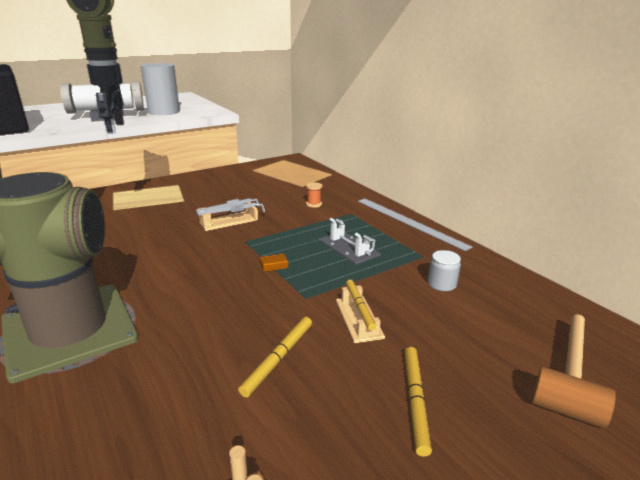

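Top view: rod candidates are at (425,248) on the wooden rest, and (433,342) and (527,270), both longer and lying on the bench. The one on the rest matches the description. The clip is at (298,178), the tweezers at (147,272), the wax at (291,275), the spool at (158,143) and the tin at (414,133). Next I measure the axes and make one close crop.

```bash
cat > b.py <<'E'
from h import *
z=np.load("top0.npz"); I,D=z["I"],z["D"]; W=cloud("top",D)
def fit(m,name):
    v,u=np.nonzero(m); P=W[m]; c=P.mean(0); q=P[:,:2]; 
    r=cv2.minAreaRect(q.astype(np.float32)); d=np.linalg.svd(q-q.mean(0),full_matrices=False)[2][0]
    print(name,len(P),"mean",c.round(1),"zmax",np.percentile(P[:,2],95).round(1),"rect",np.round(r[0],1),np.round(r[1],1),"ang",np.degrees(np.arctan2(d[1],d[0])).round(1))
def box(u0,u1,v0,v1):
    m=np.zeros((480,640),bool); m[v0:v1,u0:u1]=1; return m&(D>0)
H=cv2.cvtColor(I,cv2.COLOR_RGB2HSV)
fit(box(375,470,215,280)&(H[...,1]>170)&(W[...,2]>41),"rod")
fit(box(375,470,215,280)&(W[...,2]>4)&(W[...,2]<14),"restbase")
fit(box(255,345,150,205)&(W[...,2]>4)&(W[...,2]<14),"clipbase")
m=box(255,345,150,205)&(W[...,2]>46); fit(m,"cliptop")
fit(box(120,180,215,330)&(W[...,2]>4)&(W[...,2]<14),"twrest base")
fit(box(120,180,215,330)&(W[...,2]>44)&(H[...,1]<90),"tweez")
S=[cv2.resize(I[v:v+100,u:u+120],None,fx=s,fy=s,interpolation=cv2.INTER_CUBIC) for u,v,s in((365,200,3),(240,130,3))]
T=cv2.resize(I[215:330,100:200],(390,448),interpolation=cv2.INTER_CUBIC)
o=np.zeros((600,760,3),np.uint8); o[:300,:360]=S[0]; o[300:,:360]=S[1]; o[:448,365:755]=T
cv2.imwrite("pics/crop0.png",o[...,::-1])
E
python3 b.py
```

```text
b.py:4: RuntimeWarning: Mean of empty slice.
  v,u=np.nonzero(m); P=W[m]; c=P.mean(0); q=P[:,:2];
  ret = um.true_divide(
b.py:5: RuntimeWarning: Mean of empty slice.
  r=cv2.minAreaRect(q.astype(np.float32)); d=np.linalg.svd(q-q.mean(0),full_matrices=False)[2][0]
Traceback (most recent call last):
  File "b.py", line 10, in <module>
    fit(box(375,470,215,280)&(H[...,1]>170)&(W[...,2]>41),"rod")
    ~~~^^^^^^^^^^^^^^^^^^^^^^^^^^^^^^^^^^^^^^^^^^^^^^^^^^^^^^^^^
  File "b.py", line 5, in fit
    r=cv2.minAreaRect(q.astype(np.float32)); d=np.linalg.svd(q-q.mean(0),full_matrices=False)[2][0]
                                               ~~~~~~~~~~~~~~~~~~~~~~~~~~~~~~~~~~~~~~~~~~~~~~~~~^^^
IndexError: index 0 is out of bounds for axis 0 with size 0
```

```bash
sed -i 's/^fit(/try_fit(/; s/^def box/def try_fit(m,n):\n    fit(m,n) if m.sum()>5 else print(n,"none",m.sum())\ndef box/; s/^m=\(.*\); fit/m=\1; try_fit/' b.py
sed -i '/^S=/i print("rodpix",[(W[v,u].round().tolist(),H[v,u].tolist()) for u,v in((425,247),(450,257),(410,241),(527,270),(600,350),(298,178),(230,150),(270,176))])' b.py; python3 b.py
```

```text
rod none 0
restbase 1246 mean [ 480.9 -261.5    8.3] zmax 11.2 rect [ 487.6 -271. ] [194.4 134.4] ang 72.8
clipbase 2513 mean [638.8 -18.    8. ] zmax 11.5 rect [644.5 -18.2] [190.1 118.4] ang -90.2
cliptop 199 mean [643.3 -15.   55.8] zmax 67.8 rect [642.4 -16.2] [ 47.1 137.7] ang 92.4
twrest base 1460 mean [447.7 281.4   8.5] zmax 11.6 rect [455.1 294.2] [235.  122.7] ang -178.6
tweez 825 mean [434.9 285.5  50.3] zmax 55.9 rect [448.5 286.8] [ 50.3 177.9] ang 176.1
rodpix [([483.0, -266.0, 44.0], [27, 117, 254]), ([461.0, -314.0, 47.0], [27, 124, 253]), ([495.0, -237.0, 47.0], [26, 125, 253]), ([433.0, -474.0, 24.0], [26, 125, 253]), ([269.0, -616.0, 3.0], [9, 161, 136]), ([640.0, -16.0, 10.0], [135, 7, 73]), ([709.0, 129.0, 0.0], [72, 47, 92]), ([644.0, 42.0, 19.0], [60, 1, 254])]
```

View pics/crop0.png

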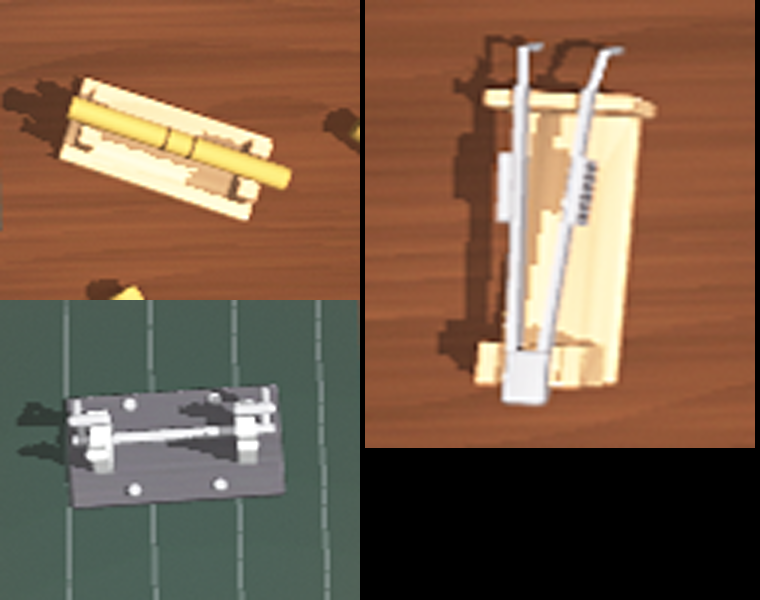

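```bash
cat > c.py <<'E'
from h import *
def L(P,z,u0=365,v0=200,s=3.): return np.array([ray_z("top",u0+x/s,v0+y/s,z)[:2] for x,y in P])
a=L([(70,107),(290,180)],40); print("rod ends",a.round(1),"mid",a.mean(0).round(1),"len",np.linalg.norm(a[1]-a[0]).round(1),"ang",np.degrees(np.arctan2(*(a[0]-a[1])[::-1])).round(2))
l=L([(166,139),(192,148)],46); print("lines mid",l.mean(0).round(1), np.linalg.norm(l[1]-l[0]))
c=L([(68,398-300),(275,385-300),(285,490-300),(72,507-300)],8,240,130); print("clip",c.round(1).tolist(),c.mean(0).round(1),[np.degrees(np.arctan2(*d[::-1])).round(2) for d in (c[0]-c[1],c[3]-c[2])],[np.linalg.norm(c[i]-c[i-1]).round(1) for i in range(4)])
k=3.9; U=lambda P,z:np.array([ray_z("top",100+(x-365)/k,215+y/k,z)[:2] for x,y in P])
r=U([(524,378)],50)[0]; p=U([(505,187),(588,192)],50); t=U([(541,47),(622,50)],21)
print("rear",r.round(1),"pads",p.round(1).tolist(),p.mean(0).round(1),"tips",t.round(1).tolist(),t.mean(0).round(1))
for q in(p.mean(0),t.mean(0)): print("yaw",np.degrees(np.arctan2(*(q-r)[::-1])).round(2))
z=np.load("top0.npz");D=z["D"];W=cloud("top",D)
for nm,(u0,u1,v0,v1),lo in(("clip",(258,340,155,203),5),("tw",(120,178,220,325),47),("rod",(375,470,222,278),41)):
    w=W[v0:v1,u0:u1]; m=(w[...,2]>lo)&(D[v0:v1,u0:u1]>0); q=w[m][:,:2].astype(np.float32); b=cv2.minAreaRect(q); print(nm,len(q),np.round(b[0],1),np.round(b[1],1),round(b[2],2),q.mean(0).round(1))
for c_ in("top","side"):
    vision.snapshot(c_)
    for l in("rod","clip_seat","tweezer_pads","tweezers","rod_line_a","rod_line_b"):
        print(c_,l,[(np.round(x["position"],1).tolist(),round(x["p"],2)) for x in vision.landmark_of(c_,l)[:2]])
E
python3 c.py
```

```text
rod ends [[ 508.2 -195.3]
 [ 455.4 -338.7]] mid [ 481.8 -267. ] len 152.8 ang 69.77
lines mid [ 481.1 -265.2] 18.005992188300173
clip [[676.4, 58.7], [682.0, -87.9], [605.7, -92.5], [597.6, 56.6]] [640.4 -16.3] [np.float64(92.18), np.float64(93.12)] [np.float64(78.9), np.float64(146.7), np.float64(76.5), np.float64(149.3)]
rear [371.3 291. ] pads [[466.4, 303.3], [462.7, 261.6]] [464.5 282.5] tips [[542.4, 298.6], [539.6, 256.1]] [541.  277.3]
yaw -5.2
yaw -4.6
clip 2695 [641.1 -16.4] [172.  102.6] 88.34 [638.5 -16.7]
tw 663 [444.  286.4] [ 47.9 169. ] 86.22 [433.4 285.7]
rod 612 [ 482.8 -265.1] [149.6  38.9] 69.21 [ 482.2 -265.5]
top rod [([295.9, -276.3, 11.8], 0.89), ([433.4, -480.6, 12.5], 0.78)]
top clip_seat [([638.1, -15.8, 42.0], 0.76), ([538.6, 260.3, 16.5], 0.25)]
top tweezer_pads [([464.7, 284.3, 44.4], 0.74), ([466.9, 281.2, -3.5], 0.57)]
top tweezers [([379.1, 292.3, 46.8], 0.55)]
top rod_line_a [([487.9, -255.5, 40.9], 0.94), ([479.9, -274.6, 41.2], 0.94)]
top rod_line_b [([487.9, -255.5, 40.9], 0.94), ([479.9, -274.6, 41.2], 0.94)]
side rod [([295.7, -277.3, 10.7], 0.9), ([482.9, -265.0, 42.6], 0.72)]
side clip_seat [([640.9, -16.2, 38.0], 0.87)]
side tweezer_pads [([464.3, 284.3, 47.2], 0.82)]
side tweezers [([379.9, 288.0, 44.6], 0.59)]
side rod_line_a [([486.4, -261.8, 34.5], 0.93), ([442.4, -470.7, 13.5], 0.93)]
side rod_line_b [([486.4, -261.8, 34.5], 0.93), ([442.4, -470.7, 13.5], 0.93)]
```

The rod on the rest is the one with two lines 18 mm apart, about 150 mm long. It is centred at (483,-265.5) with its axis at 69.8°. The clip is at (640,-16) with y at 92.6°, and the tweezer pads are at (464.5,283) with yaw -4.8°. I'm setting out for the rod.

Request:
{"name": "jog_arm", "arguments": {"steps": [{"ty": -42.8, "tz": 42.3, "claw": 0.35}, {"ty": -42.8, "tz": 42.3}, {"ty": -42.8, "tz": 42.3}, {"ty": -42.8, "tz": 42.3}, {"ty": -42.8, "tz": 42.3}]}}

```text
invalid input
```

Request:
{"name": "jog_arm", "arguments": {"steps": [{"tx": 0, "ty": -42.8, "tz": 42.3, "rx": 0, "ry": 0, "rz": 0, "claw": 0.3}, {"tx": 0, "ty": -42.8, "tz": 42.3, "rx": 0, "ry": 0, "rz": 0, "claw": 0.3}, {"tx": 0, "ty": -42.8, "tz": 42.3, "rx": 0, "ry": 0, "rz": 0, "claw": 0.3}, {"tx": 0, "ty": -42.8, "tz": 42.3, "rx": 0, "ry": 0, "rz": 0, "claw": 0.3}, {"tx": 0, "ty": -42.8, "tz": 42.3, "rx": 0, "ry": 0, "rz": 0, "claw": 0.3}]}}

```text
clock: 2.33
position: [325.6, 187.5, 231.6]
eef_rot: [0.798, 1.57, 0.351]
force: [1.6, -0.5, -0.1]
grip_width: 0.697
```

Request:
{"name": "jog_arm", "arguments": {"steps": [{"tx": 0, "ty": -42.8, "tz": 42.3, "rx": 0, "ry": 0, "rz": 0, "claw": 0.3}, {"tx": 0, "ty": -42.8, "tz": 42.3, "rx": 0, "ry": 0, "rz": 0, "claw": 0.3}, {"tx": 0, "ty": -42.8, "tz": 42.3, "rx": 0, "ry": 0, "rz": 0, "claw": 0.3}, {"tx": 0, "ty": -42.8, "tz": 42.3, "rx": 0, "ry": 0, "rz": 0, "claw": 0.3}, {"tx": 0, "ty": -42.8, "tz": 42.3, "rx": 0, "ry": 0, "rz": 0, "claw": 0.3}]}}

```text
clock: 2.95
position: [423.9, -97.4, 231.6]
eef_rot: [0.506, 1.57, 0.059]
force: [0.4, 1.0, 0.3]
grip_width: 0.703
```

Request:
{"name": "jog_arm", "arguments": {"steps": [{"tx": 0, "ty": -42.8, "tz": 42.3, "rx": 0, "ry": 0, "rz": 0, "claw": 0.3}, {"tx": 0, "ty": -42.8, "tz": 42.3, "rx": 0, "ry": 0, "rz": 0, "claw": 0.3}, {"tx": 0, "ty": -42.8, "tz": 42.3, "rx": 0, "ry": 0, "rz": 0, "claw": 0.3}, {"tx": 0, "ty": 0, "tz": 0, "rx": 0.1846, "ry": 0, "rz": 0, "claw": 0.3}, {"tx": 0, "ty": 0, "tz": 0, "rx": 0.1846, "ry": 0, "rz": 0, "claw": 0.3}]}}

```text
clock: 3.58
position: [482.3, -267.0, 230.8]
eef_rot: [-2.934, 1.57, 2.525]
force: [-0.5, 0.7, -1.4]
grip_width: 0.701
```

Request:
{"name": "jog_arm", "arguments": {"steps": [{"tx": 0, "ty": 0, "tz": 0, "rx": 0.1846, "ry": 0, "rz": 0, "claw": 0.3}, {"tx": 0, "ty": 0, "tz": 0, "rx": 0.1846, "ry": 0, "rz": 0, "claw": 0.3}, {"tx": 0, "ty": 0, "tz": 0, "rx": 0.1846, "ry": 0, "rz": 0, "claw": 0.3}, {"tx": 0, "ty": 0, "tz": 0, "rx": 0.1846, "ry": 0, "rz": 0, "claw": 0.3}, {"tx": 0, "ty": 0, "tz": 0, "rx": 0.1846, "ry": 0, "rz": 0, "claw": 0.3}]}}

```text
clock: 4.2
position: [482.4, -265.9, 231.3]
eef_rot: [-1.409, 1.571, 3.129]
force: [0.2, -0.4, 0.8]
grip_width: 0.701
```

Request:
{"name": "jog_arm", "arguments": {"steps": [{"tx": 40, "ty": 0, "tz": 0, "rx": 0.1846, "ry": 0, "rz": 0, "claw": 0.3}, {"tx": 40, "ty": 0, "tz": 0, "rx": 0, "ry": 0, "rz": 0, "claw": 0.3}, {"tx": 0, "ty": 0, "tz": 0, "rx": 0, "ry": 0, "rz": 0, "claw": 0.3}]}}

```text
clock: 4.58
position: [479.7, -264.5, 148.5]
eef_rot: [-1.721, 1.563, 2.638]
force: [0.1, -0.0, 1.1]
grip_width: 0.699
```

```bash
cat > st.py <<'E'
from h import *
from scipy.spatial.transform import Rotation as Ro
def st(show=True):
    s=manip.sense(); r,p,y=s["eef_rot"]; R=Ro.from_euler("xyz",[r,p,y]).as_matrix()
    if show: print("t%.2f"%s["clock"],s["position"].round(1),"a=%.2f"%np.degrees(np.arctan2(R[1,1],R[0,1])),"xaxis",R[:,0].round(3),"F",s["force"].round(1),"M",s["moment"].round(2),"w%.3f"%s["grip_width"],"j",s["joint_positions"].round(2))
    return s["position"],R
def to(tgt,R=None,p=None):
    q,R0=st(False); print("tool shift to",tgt,(R0.T@(np.array(tgt)-q)).round(1))
E
cat > d.py <<'E'
from st import *
st()
for c in("side","top"):
    I,D=vision.snapshot(c)
    u,v,_=w2px(c,[483,-265,60]); u,v=int(u),int(v); u0,v0=min(max(u-66,0),640-133),min(max(v-75,0),480-150)
    globals()[c]=cv2.resize(I[v0:v0+150,u0:u0+133],(399,450),interpolation=cv2.INTER_CUBIC); print(c,u0,v0)
    for l in("rod","rod_line_a"): print(c,[(np.round(x["position"],1).tolist(),round(x["p"],2)) for x in vision.landmark_of(c,l)[:4]])
cv2.imwrite("pics/rod1.png",np.hstack([top,side])[...,::-1])
st(); to([483,-265.5,26])
E
python3 d.py
```

```text
t4.58 [ 479.7 -264.5  148.5] a=-20.21 xaxis [-0.006  0.004 -1.   ] F [ 0.1 -0.   1.1] M [-0.01  0.01  0.01] w0.699 j [-0.5   0.35 -0.23  1.   -0.    1.42]
side 294 219
side [([432.6, -481.0, 8.5], 0.77), ([482.4, -265.7, 43.1], 0.65), ([295.9, -279.9, 10.2], 0.6)]
side [([444.1, -469.8, 12.6], 0.83), ([422.4, -492.2, 9.2], 0.8), ([479.7, -274.5, 38.7], 0.79), ([483.2, -262.5, 35.3], 0.66)]
top 360 170
top [([295.3, -274.2, 12.2], 0.74), ([640.4, -16.7, 38.5], 0.66), ([482.9, -263.2, 38.1], 0.58)]
top [([488.7, -254.5, 42.1], 0.93), ([287.3, -278.8, 7.9], 0.76), ([478.5, -276.1, 41.4], 0.73), ([307.7, -272.0, 18.2], 0.71)]
t4.88 [ 483.6 -266.6  153.1] a=-20.21 xaxis [ 0.003 -0.002 -1.   ] F [ 0.7  0.5 -0.2] M [ 0.02  0.03 -0.  ] w0.701 j [-0.5   0.35 -0.22  1.    0.    1.42]
tool shift to [483, -265.5, 26] [127.1  -1.4  -0.9]
```

View pics/rod1.png

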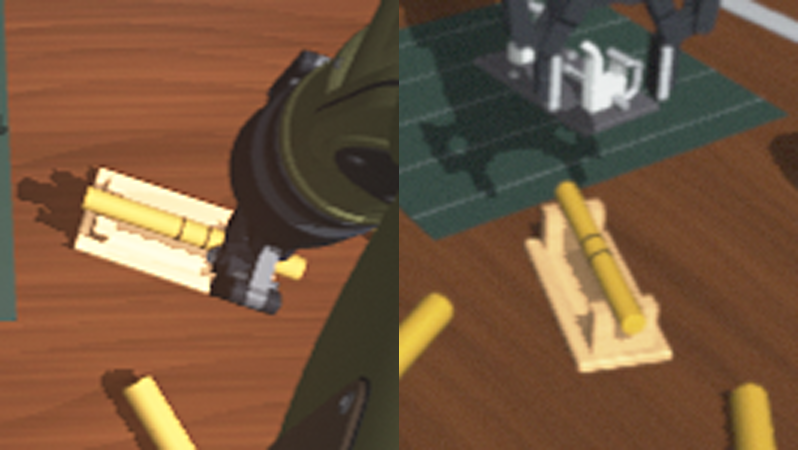

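The top view shows the gripper coming over the rod's middle, with the jaw across the rod. The side crop shows the rod in its notches, lines at (595,245). Descending and gripping.

Request:
{"name": "jog_arm", "arguments": {"steps": [{"tx": 35, "ty": -1, "tz": -0.5, "rx": 0, "ry": 0, "rz": 0, "claw": 0.3}, {"tx": 35, "ty": 0, "tz": 0, "rx": 0, "ry": 0, "rz": 0, "claw": 0.3}, {"tx": 30, "ty": 0, "tz": 0, "rx": 0, "ry": 0, "rz": 0, "claw": 0.3}, {"tx": 20, "ty": 0, "tz": 0, "rx": 0, "ry": 0, "rz": 0, "claw": 0.3}, {"tx": 7, "ty": 0, "tz": 0, "rx": 0, "ry": 0, "rz": 0, "claw": 0.3}]}}

```text
clock: 5.5
position: [481.6, -265.1, 24.1]
eef_rot: [-1.788, 1.57, 2.571]
force: [0.0, -0.2, -0.4]
grip_width: 0.698
```

Request:
{"name": "jog_arm", "arguments": {"steps": [{"tx": 0, "ty": 0, "tz": 0, "rx": 0, "ry": 0, "rz": 0, "claw": 0.3}, {"tx": 0, "ty": 0, "tz": 0, "rx": 0, "ry": 0, "rz": 0, "claw": 0.3}, {"tx": 0, "ty": 0, "tz": 0, "rx": 0, "ry": 0, "rz": 0, "claw": 0.3}]}}

```text
clock: 5.88
position: [482.3, -265.5, 25.3]
eef_rot: [1.429, 1.569, -0.494]
force: [0.5, 0.2, 0.4]
grip_width: 0.704
```

```bash
python3 -c "
from st import *
st(); to([483,-265.5,24])"
```

```text
t5.88 [ 482.3 -265.5   25.3] a=-20.22 xaxis [ 0.002 -0.001 -1.   ] F [0.5 0.2 0.4] M [0.   0.05 0.02] w0.704 j [-0.5   0.47 -0.41  0.69  0.    1.42]
tool shift to [483, -265.5, 24] [ 1.3  0.6 -0.3]
```

Request:
{"name": "jog_arm", "arguments": {"steps": [{"tx": 1, "ty": 0.5, "tz": 0, "rx": 0, "ry": 0, "rz": 0, "claw": 0.6}, {"tx": 0, "ty": 0, "tz": 0, "rx": 0, "ry": 0, "rz": 0, "claw": 0.8}, {"tx": 0, "ty": 0, "tz": 0, "rx": 0, "ry": 0, "rz": 0, "claw": 1}, {"tx": 0, "ty": 0, "tz": 0, "rx": 0, "ry": 0, "rz": 0, "claw": 1}, {"tx": 0, "ty": 0, "tz": 0, "rx": 0, "ry": 0, "rz": 0, "claw": 1}], "newtons": 40}}

```text
clock: 6.5
position: [482.1, -265.3, 23.5]
eef_rot: [1.506, 1.571, -0.418]
force: [-0.6, 0.5, 2.4]
grip_width: 0.173
```

Request:
{"name": "jog_arm", "arguments": {"steps": [{"tx": 0, "ty": 0, "tz": 0, "rx": 0, "ry": 0, "rz": 0, "claw": 1}, {"tx": -10, "ty": 0, "tz": 0, "rx": 0, "ry": 0, "rz": 0, "claw": 1}, {"tx": -30, "ty": 0, "tz": 0, "rx": 0, "ry": 0, "rz": 0, "claw": 1}, {"tx": -40, "ty": 0, "tz": 0, "rx": 0, "ry": 0, "rz": 0, "claw": 1}, {"tx": -40, "ty": 0, "tz": 0, "rx": 0, "ry": 0, "rz": 0, "claw": 1}]}}

```text
clock: 7.12
position: [481.6, -265.1, 144.4]
eef_rot: [-1.705, 1.57, 2.655]
force: [-0.1, -0.1, -1.7]
grip_width: 0.167
```

Request:
{"name": "jog_arm", "arguments": {"steps": [{"tx": 0, "ty": 10.4, "tz": -48, "rx": 0, "ry": 0, "rz": 0, "claw": 1}, {"tx": 0, "ty": 10.4, "tz": -48, "rx": 0, "ry": 0, "rz": 0, "claw": 1}, {"tx": 0, "ty": 10.4, "tz": -48, "rx": 0, "ry": 0, "rz": 0, "claw": 1}, {"tx": 0, "ty": 10.4, "tz": -48, "rx": 0, "ry": 0, "rz": 0, "claw": 1}, {"tx": 0, "ty": 10.4, "tz": -48, "rx": 0, "ry": 0, "rz": 0, "claw": 1}]}}

```text
clock: 7.75
position: [614.2, -56.6, 143.4]
eef_rot: [-0.787, 1.57, -2.71]
force: [0.6, 0.5, -1.4]
grip_width: 0.17
```

Request:
{"name": "jog_arm", "arguments": {"steps": [{"tx": 0, "ty": 10.4, "tz": -48, "rx": 0, "ry": 0, "rz": 0, "claw": 1}, {"tx": 0, "ty": 0, "tz": 0, "rx": -0.133, "ry": 0, "rz": 0, "claw": 1}, {"tx": 0, "ty": 0, "tz": 0, "rx": -0.133, "ry": 0, "rz": 0, "claw": 1}, {"tx": 0, "ty": 0, "tz": 0, "rx": -0.133, "ry": 0, "rz": 0, "claw": 1}, {"tx": 0, "ty": 0, "tz": 0, "rx": 0, "ry": 0, "rz": 0, "claw": 1}]}}

```text
clock: 8.38
position: [639.8, -16.5, 143.2]
eef_rot: [-1.646, 1.57, 3.111]
force: [0.8, 0.1, -1.6]
grip_width: 0.167
```

```bash
cat > e.py <<'E'
from st import *
st()
for c in("top","side"):
    I,D=vision.snapshot(c); np.savez(f"{c}1.npz",I=I,D=D)
    u,v,_=w2px(c,[640,-16,70]); u,v=int(u),int(v); u0,v0=u-66,v-75
    globals()[c]=cv2.resize(I[v0:v0+150,u0:u0+133],(399,450),interpolation=cv2.INTER_CUBIC); print(c,u0,v0)
    for l in("rod","rod_line_a","clip_seat"): print(c,l,[(np.round(x["position"],1).tolist(),round(x["p"],2)) for x in vision.landmark_of(c,l)[:4]])
cv2.imwrite("pics/clip1.png",np.hstack([top,side])[...,::-1])
st(); to([640.3,-16.3,80])
E
python3 e.py
```

```text
t8.38 [639.8 -16.5 143.2] a=2.56 xaxis [-0.001  0.    -1.   ] F [ 0.8  0.1 -1.6] M [-0.02 -0.03 -0.01] w0.167 j [-0.03  0.5   0.    1.07  0.    1.5 ]
top 230 94
top rod [([297.4, -275.3, 12.7], 0.82)]
top rod_line_a [([442.3, -469.1, 11.8], 0.96), ([311.1, -270.6, 16.5], 0.95), ([426.0, -485.2, 17.1], 0.67), ([285.3, -282.8, 9.5], 0.59)]
top clip_seat [([484.5, -266.5, 0.8], 0.44)]
side 283 148
side rod [([637.5, -15.0, 153.5], 0.72), ([294.6, -281.9, 12.8], 0.66), ([434.2, -480.7, 9.3], 0.62), ([640.4, -19.6, 161.3], 0.53)]
side rod_line_a [([282.2, -284.6, 11.8], 0.92), ([444.0, -468.3, 10.7], 0.85), ([306.6, -275.1, 10.3], 0.84), ([639.2, -10.6, 155.2], 0.61)]
side clip_seat [([640.5, -12.8, 40.3], 0.96)]
t8.78 [640.1 -16.7 143.3] a=2.61 xaxis [-0. -0. -1.] F [-0.3 -0.1 -2. ] M [-0.04 -0.   -0.  ] w0.171 j [-0.03  0.5   0.    1.07 -0.    1.5 ]
tool shift to [640.3, -16.3, 80] [63.3  0.2 -0.4]
```

View pics/clip1.png

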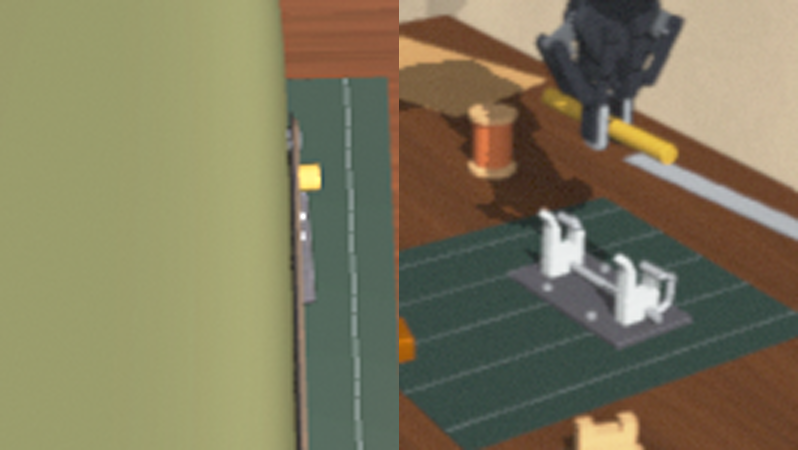

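```bash
cat > f.py <<'E'
from h import *
S=lambda x,y,z:ray_z("side",283+(x-399)/3,148+y/3,z)
c=np.array([S(510,272,8),S(622,347,8),S(690,320,8)])[:,:2]; print("clip corners",c.round(1).tolist(),"centre",((c[0]+c[2])/2).round(1),"lens",np.linalg.norm(c[0]-c[1]).round(1),np.linalg.norm(c[2]-c[1]).round(1),"ang",np.degrees(np.arctan2(*(c[0]-c[1])[::-1])).round(2))
h=[]
for n in("side","top"):
    z=np.load(n+"1.npz"); I,D=z["I"],z["D"]; H=cv2.cvtColor(I,cv2.COLOR_RGB2HSV); W=cloud(n,D)
    u0,v0=(283,148) if n=="side" else (230,94)
    m=np.zeros((480,640),bool); m[v0:v0+150,u0:u0+133]=1; m&=(H[...,0]>20)&(H[...,0]<32)&(H[...,1]>100)&(H[...,2]>110)&(D>0)&(W[...,2]>120)
    P=W[m]; v,u=np.nonzero(m); r=cv2.minAreaRect(np.stack([u,v],1).astype(np.float32)); print(n,m.sum(),P.mean(0).round(1),P.min(0).round(),P.max(0).round(),"rect",np.round(r,1) if 0 else r)
    if n=="side":
        b=cv2.boxPoints(r); e=sorted([(b[i]+b[(i+1)%4])/2 for i in range(4)],key=lambda q:q[0]); e=[e[0],e[-1]]
        for zz in(155,160,165): a=np.array([ray_z(n,*q,zz)[:2] for q in e]); print(zz,a.round(1).tolist(),a.mean(0).round(1),"ang",np.degrees(np.arctan2(*(a[0]-a[1])[::-1])).round(2),np.linalg.norm(a[0]-a[1]).round(1))
    else:
        for zz in(160,): print("top visible bit axis",[ray_z(n,x,r[0][1],zz).round(1).tolist() for x in (u.min(),u.max())])
E
python3 f.py
```

```text
clip corners [[599.8, 54.4], [605.6, -98.6], [679.3, -93.0]] centre [639.6 -19.3] lens 153.1 74.0 ang 92.15
side 197 [636.8 -34.9 164.9] [629. -95. 156.] [649.  59. 170.] rect ((352.8414001464844, 189.3371124267578), (47.36992263793945, 6.067607879638672), 25.201122283935547)
155 [[646.2, 77.2], [656.5, -82.3]] [651.4  -2.6] ang 93.66 159.9
160 [[638.5, 66.0], [648.5, -91.6]] [643.5 -12.8] ang 93.66 157.9
165 [[630.7, 54.9], [640.6, -100.8]] [635.7 -23. ] ang 93.66 156.0
top 58 [638.8 -85.  174.7] [509. -91. 156.] [650. -63. 659.] rect ((329.8923034667969, 128.63845825195312), (56.559844970703125, 6.821911334991455), 82.87498474121094)
top visible bit axis [[688.3, -69.2, 160.0], [687.7, -92.5, 160.0]]
```

Request:
{"name": "jog_arm", "arguments": {"steps": [{"tx": 35, "ty": 0, "tz": 0, "rx": 0, "ry": 0, "rz": 0, "claw": 1}, {"tx": 30, "ty": 0, "tz": 0, "rx": 0, "ry": 0, "rz": 0, "claw": 1}, {"tx": 16, "ty": 0, "tz": 0, "rx": 0, "ry": 0, "rz": 0, "claw": 1}, {"tx": 0, "ty": 0, "tz": 0, "rx": 0, "ry": 0, "rz": 0, "claw": 1}, {"tx": 0, "ty": 0, "tz": 0, "rx": 0, "ry": 0, "rz": 0, "claw": 1}]}}

```text
clock: 9.4
position: [641.2, -16.6, 63.5]
eef_rot: [1.494, 1.569, -0.031]
force: [0.1, -0.6, -0.7]
grip_width: 0.175
```

```bash
cat > g.py <<'E'
from st import *
st()
I,D=vision.snapshot("side"); np.savez("side2.npz",I=I,D=D)
u,v,_=w2px("side",[640,-16,55]); u,v=int(u),int(v); u0,v0=u-50,v-45
cv2.imwrite("pics/clip2.png",cv2.resize(I[v0:v0+80,u0:u0+100],(800,640)[:2] and (750,600),interpolation=cv2.INTER_CUBIC)[...,::-1]); print(u0,v0)
I,D=vision.snapshot("top"); H=cv2.cvtColor(I,cv2.COLOR_RGB2HSV); m=np.zeros((480,640),bool); m[140:220,255:345]=1; m&=(H[...,0]>20)&(H[...,0]<32)&(H[...,1]>100)&(H[...,2]>150); v,u=np.nonzero(m); print(m.sum()); 
if len(u): print([ray_z("top",x,v[abs(u-x)<2].mean(),74).round(1).tolist() for x in(u.min()+1,u.max()-1)])
E
python3 g.py
```

```text
t9.40 [641.2 -16.6  63.5] a=2.64 xaxis [ 0.002 -0.    -1.   ] F [ 0.1 -0.6 -0.7] M [0.   0.03 0.04] w0.175 j [-0.03  0.56 -0.11  0.89 -0.    1.5 ]
299 184
45
[[647.1, -82.1, 74.0], [645.6, -89.9, 74.0]]
```

View pics/clip2.png

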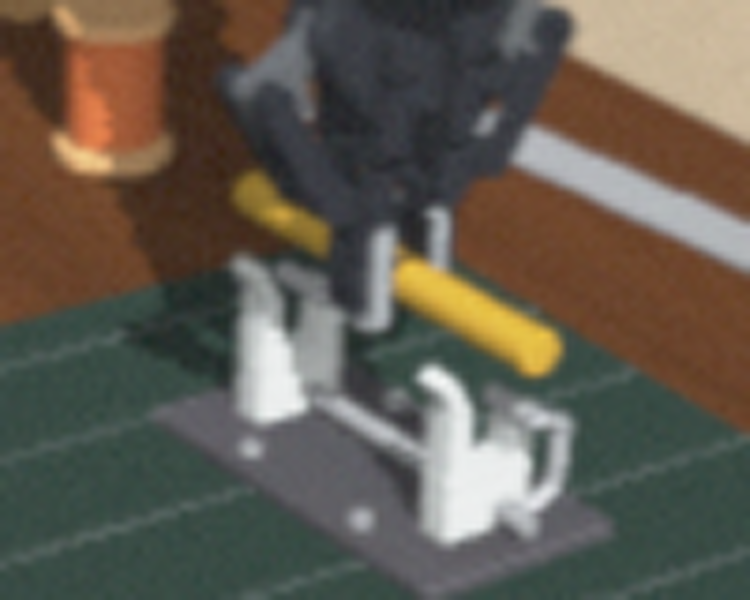

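Request:
{"name": "jog_arm", "arguments": {"steps": [{"tx": 6, "ty": -1, "tz": 0, "rx": 0, "ry": 0, "rz": 0, "claw": 1}, {"tx": 6, "ty": 0, "tz": 0, "rx": 0, "ry": 0, "rz": 0, "claw": 1}, {"tx": 6, "ty": 0, "tz": 0, "rx": 0, "ry": 0, "rz": 0, "claw": 1}, {"tx": 0, "ty": 0, "tz": 0, "rx": 0, "ry": 0, "rz": 0, "claw": 1}]}}

```text
clock: 10.0
position: [638.4, -16.6, 43.4]
eef_rot: [-1.66, 1.569, 3.099]
force: [-0.2, 0.0, -1.5]
grip_width: 0.172
```

```bash
python3 -c "
from st import *
st(); to([640,-16.5,24])"
```

```text
t10.00 [638.4 -16.6  43.4] a=2.65 xaxis [-0.002  0.    -1.   ] F [-0.2  0.  -1.5] M [ 0.02  0.05 -0.01] w0.172 j [-0.03  0.58 -0.14  0.85  0.    1.5 ]
tool shift to [640, -16.5, 24] [19.4  1.7 -0. ]
```

Request:
{"name": "jog_arm", "arguments": {"steps": [{"tx": 4, "ty": 0, "tz": 0, "rx": 0, "ry": 0, "rz": 0, "claw": 1}, {"tx": 4, "ty": 0, "tz": 0, "rx": 0, "ry": 0, "rz": 0, "claw": 1}, {"tx": 0, "ty": 0, "tz": 0, "rx": 0, "ry": 0, "rz": 0, "claw": 1}]}}

```text
clock: 10.38
position: [639.8, -16.6, 36.4]
eef_rot: [1.505, 1.57, -0.02]
force: [0.6, 0.1, -1.3]
grip_width: 0.168
```

```bash
python3 -c "
from st import *
st(); to([640,-16.5,24])"
```

```text
t10.38 [639.8 -16.6  36.4] a=2.64 xaxis [ 0.001 -0.    -1.   ] F [ 0.6  0.1 -1.3] M [-0.03 -0.32 -0.1 ] w0.168 j [-0.03  0.58 -0.15  0.83  0.    1.5 ]
tool shift to [640, -16.5, 24] [12.4  0.2 -0.1]
```

Request:
{"name": "jog_arm", "arguments": {"steps": [{"tx": 4, "ty": 0, "tz": 0, "rx": 0, "ry": 0, "rz": 0, "claw": 1}, {"tx": 3, "ty": 0, "tz": 0, "rx": 0, "ry": 0, "rz": 0, "claw": 1}, {"tx": 0, "ty": 0, "tz": 0, "rx": 0, "ry": 0, "rz": 0, "claw": 1}]}}

```text
clock: 10.75
position: [639.7, -16.5, 29.3]
eef_rot: [1.762, 1.57, 0.237]
force: [2.3, -0.1, 0.1]
grip_width: 0.17
```

```bash
python3 -c "
from st import *
st(); to([640,-16.5,24])"
```

```text
t10.75 [639.7 -16.5  29.3] a=2.65 xaxis [ 0.001  0.    -1.   ] F [ 2.3 -0.1  0.1] M [ 0.09 -0.38 -0.01] w0.170 j [-0.03  0.59 -0.16  0.82  0.    1.5 ]
tool shift to [640, -16.5, 24] [ 5.3  0.3 -0. ]
```

Request:
{"name": "jog_arm", "arguments": {"steps": [{"tx": 3, "ty": 0, "tz": 0, "rx": 0, "ry": 0, "rz": 0, "claw": 1}, {"tx": 3, "ty": 0, "tz": 0, "rx": 0, "ry": 0, "rz": 0, "claw": 1}, {"tx": 1, "ty": 0, "tz": 0, "rx": 0, "ry": 0, "rz": 0, "claw": 1}, {"tx": 0, "ty": 0, "tz": 0, "rx": 0, "ry": 0, "rz": 0, "claw": 1}, {"tx": 0, "ty": 0, "tz": 0, "rx": 0, "ry": 0, "rz": 0, "claw": 1}]}}

```text
clock: 11.38
position: [639.8, -16.6, 23.4]
eef_rot: [1.516, 1.569, -0.008]
force: [0.2, 0.0, 7.2]
grip_width: 0.168
```

```bash
python3 -c "
from st import *
st(); to([640,-16.5,24])"
```

```text
t11.38 [639.8 -16.6  23.4] a=2.65 xaxis [ 0.002 -0.    -1.   ] F [0.2 0.  7.2] M [ 0.07 -0.1  -0.06] w0.168 j [-0.03  0.6  -0.17  0.81  0.    1.5 ]
tool shift to [640, -16.5, 24] [-0.6  0.2 -0.1]
```

Request:
{"name": "jog_arm", "arguments": {"steps": [{"tx": 2, "ty": 0, "tz": 0, "rx": 0, "ry": 0, "rz": 0, "claw": 1}, {"tx": 0, "ty": 0, "tz": 0, "rx": 0, "ry": 0, "rz": 0, "claw": 1}, {"tx": 0, "ty": 0, "tz": 0, "rx": 0, "ry": 0, "rz": 0, "claw": 1}]}}

```text
clock: 11.75
position: [639.8, -16.6, 23.3]
eef_rot: [1.503, 1.568, -0.022]
force: [-2.4, -0.2, 17.1]
grip_width: 0.17
```

```bash
cat > k.py <<'E'
from st import *
import sys
st()
I,D=vision.snapshot("side"); np.savez("side2.npz",I=I,D=D); W=cloud("side",D)
H=cv2.cvtColor(I,cv2.COLOR_RGB2HSV); m=np.zeros((480,640),bool); m[184:264,299:400]=1; m&=(H[...,0]>20)&(H[...,0]<32)&(H[...,1]>100)&(D>0); P=W[m]; print("yellow",m.sum(),P.mean(0).round(1),"z pct",np.percentile(P[:,2],[5,50,95]).round(1),"y",P[:,1].min().round(),P[:,1].max().round())
cv2.imwrite(f"pics/{sys.argv[1]}.png",cv2.resize(I[184:264,299:399],(750,600),interpolation=cv2.INTER_CUBIC)[...,::-1])
E
python3 k.py seat1
```

```text
t11.75 [639.8 -16.6  23.3] a=2.65 xaxis [ 0.003 -0.    -1.   ] F [-2.4 -0.2 17.1] M [ 0.11  0.63 -0.09] w0.170 j [-0.03  0.6  -0.17  0.8   0.    1.5 ]
yellow 101 [639.6 -53.4  43.8] z pct [37.8 45.1 49.7] y -94.0 128.0
```

View pics/seat1.png

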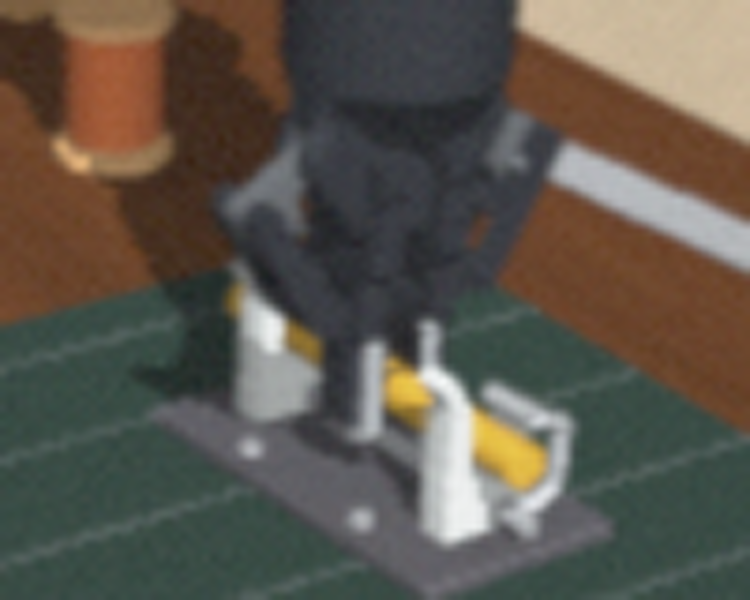

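The side crop shows the rod in both slots with its near end at (530,470) and the jaw nose over it. The arm stopped hard at TCP 23.4 mm with 17 N. Releasing.

Request:
{"name": "jog_arm", "arguments": {"steps": [{"tx": -2, "ty": 0, "tz": 0, "rx": 0, "ry": 0, "rz": 0, "claw": 0.6}, {"tx": 0, "ty": 0, "tz": 0, "rx": 0, "ry": 0, "rz": 0, "claw": 0.45}, {"tx": 0, "ty": 0, "tz": 0, "rx": 0, "ry": 0, "rz": 0, "claw": 0.45}, {"tx": 0, "ty": 0, "tz": 0, "rx": 0, "ry": 0, "rz": 0, "claw": 0.45}, {"tx": -10, "ty": 0, "tz": 0, "rx": 0, "ry": 0, "rz": 0, "claw": 0.45}]}}

```text
clock: 12.42
position: [638.0, -16.6, 31.5]
eef_rot: [-1.638, 1.568, 3.121]
force: [-0.0, 0.4, -0.1]
grip_width: 0.553
```

Request:
{"name": "jog_arm", "arguments": {"steps": [{"tx": -40, "ty": 0, "tz": 0, "rx": 0, "ry": 0, "rz": 0, "claw": 0.45}, {"tx": -60, "ty": 0, "tz": 0, "rx": 0, "ry": 0, "rz": 0, "claw": 0.45}, {"tx": -50, "ty": 0, "tz": 0, "rx": 0, "ry": 0, "rz": 0, "claw": 0.3}]}}

```text
clock: 12.8
position: [639.5, -16.6, 185.3]
eef_rot: [1.494, 1.569, -0.031]
force: [0.2, -0.9, 0.4]
grip_width: 0.698
```

```bash
python3 k.py seat2; python3 -c "
from st import *
for l in ('rod','rod_line_a','clip_seat'): print(l,[(np.round(x['position'],1).tolist(),round(x['p'],2)) for x in vision.landmark_of('side',l)[:5]])"
```

```text
t12.80 [639.5 -16.6 185.3] a=2.65 xaxis [ 0.002 -0.    -1.   ] F [ 0.2 -0.9  0.4] M [ 0.01 -0.08  0.05] w0.698 j [-0.03  0.48  0.07  1.17 -0.    1.5 ]
yellow 182 [638.1 -29.6  45.1] z pct [38.9 46.4 50. ] y -94.0 134.0
rod [([295.9, -277.9, 8.3], 0.78), ([641.5, -16.9, 40.9], 0.51)]
rod_line_a [([282.2, -285.7, 10.6], 0.89), ([444.3, -469.7, 13.8], 0.8), ([425.1, -491.2, 9.7], 0.75), ([304.1, -275.9, 12.0], 0.72), ([642.9, -24.7, 37.4], 0.62)]
clip_seat [([637.9, -12.8, 39.6], 0.69)]
```

View pics/seat2.png

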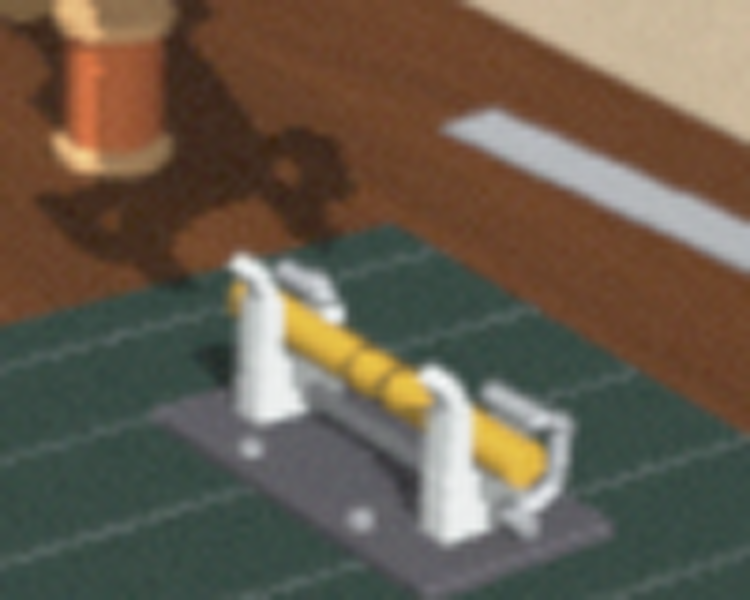

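The rod is seated with both noses over it, its lines at about (350,365) and (383,380) in the crop, and the gripper is clear. Going to the tweezers.

Request:
{"name": "jog_arm", "arguments": {"steps": [{"tx": 0, "ty": -26.8, "tz": -51.2, "rx": 0, "ry": 0, "rz": 0, "claw": 0.2}, {"tx": 0, "ty": -26.8, "tz": -51.2, "rx": 0, "ry": 0, "rz": 0, "claw": 0.2}, {"tx": 0, "ty": -26.8, "tz": -51.2, "rx": 0, "ry": 0, "rz": 0, "claw": 0.2}, {"tx": 0, "ty": -26.8, "tz": -51.2, "rx": 0, "ry": 0, "rz": 0, "claw": 0.2}, {"tx": 0, "ty": -26.8, "tz": -51.2, "rx": 0, "ry": 0, "rz": 0, "claw": 0.2}]}}

```text
clock: 13.62
position: [491.1, 233.8, 180.6]
eef_rot: [-1.198, 1.568, -2.722]
force: [0.2, 0.3, -1.1]
grip_width: 0.8
```

Request:
{"name": "jog_arm", "arguments": {"steps": [{"tx": 0, "ty": -26.8, "tz": -51.2, "rx": 0, "ry": 0, "rz": 0, "claw": 0.2}, {"tx": 0, "ty": 0, "tz": 0, "rx": -0.18, "ry": 0, "rz": 0, "claw": 0.2}, {"tx": 0, "ty": 0, "tz": 0, "rx": -0.18, "ry": 0, "rz": 0, "claw": 0.2}, {"tx": 0, "ty": 0, "tz": 0, "rx": -0.18, "ry": 0, "rz": 0, "claw": 0.2}, {"tx": 0, "ty": 0, "tz": 0, "rx": -0.18, "ry": 0, "rz": 0, "claw": 0.2}]}}

```text
clock: 14.25
position: [462.9, 282.2, 180.4]
eef_rot: [-1.789, 1.567, -2.588]
force: [0.2, 0.1, -0.4]
grip_width: 0.803
```

Request:
{"name": "jog_arm", "arguments": {"steps": [{"tx": 0, "ty": 0, "tz": 0, "rx": -0.18, "ry": 0, "rz": 0, "claw": 0.2}, {"tx": 0, "ty": 0, "tz": 0, "rx": -0.18, "ry": 0, "rz": 0, "claw": 0.2}, {"tx": 30, "ty": 0, "tz": 0, "rx": -0.18, "ry": 0, "rz": 0, "claw": 0.2}, {"tx": 35, "ty": 0, "tz": 0, "rx": -0.18, "ry": 0, "rz": 0, "claw": 0.2}, {"tx": 0, "ty": 0, "tz": 0, "rx": 0, "ry": 0, "rz": 0, "claw": 0.2}]}}

```text
clock: 14.88
position: [460.8, 280.7, 113.5]
eef_rot: [-2.504, 1.561, -2.591]
force: [0.2, -0.5, -0.3]
grip_width: 0.801
```

```bash
cat > t.py <<'E'
from st import *
st()
I,D=vision.snapshot("top"); np.savez("top3.npz",I=I,D=D)
H=cv2.cvtColor(I,cv2.COLOR_RGB2HSV); m=np.zeros((480,640),bool); m[155:200,250:345]=1; m&=(H[...,0]>20)&(H[...,0]<32)&(H[...,1]>100)&(H[...,2]>150); v,u=np.nonzero(m)
r=cv2.minAreaRect(np.stack([u,v],1).astype(np.float32)); b=cv2.boxPoints(r); e=sorted([(b[i]+b[(i+1)%4])/2 for i in range(4)],key=lambda q:q[0]); a=np.array([ray_z("top",*e[i],42) for i in(0,-1)]); print("rod top view",m.sum(),a.round(1).tolist(),a.mean(0).round(1))
for c in("top","side"):
    if c=="side": J,_=vision.snapshot("side")
    for l in("rod_line_a","tweezer_pads","tip_left","tip_right","clip_seat"): print(c,l,[(np.round(x["position"],1).tolist(),round(x["p"],2)) for x in vision.landmark_of(c,l) if x["position"][1]>-60])
o=np.zeros((460,800,3),np.uint8); o[:,:400]=cv2.resize(I[205:320,95:195],(400,460),interpolation=cv2.INTER_CUBIC); o[:360,400:]=cv2.resize(I[140:212,255:335],(400,360),interpolation=cv2.INTER_CUBIC)
cv2.imwrite("pics/tw1.png",o[...,::-1]); st(); to([464.5,283,80])
E
python3 t.py
```

```text
t14.88 [460.8 280.7 113.5] a=85.03 xaxis [-0.008 -0.005 -1.   ] F [ 0.2 -0.5 -0.3] M [0.04 0.04 0.  ] w0.801 j [ 0.55  0.37 -0.3   0.91 -0.    0.63]
rod top view 413 [[637.2, 58.3, 42.0], [642.5, -91.0, 42.0]] [639.9 -16.4  42. ]
top rod_line_a [([638.1, -27.7, 43.5], 0.9), ([641.1, -2.5, 42.8], 0.64)]
top tweezer_pads [([460.5, 281.9, 45.0], 0.86)]
top tip_left [([543.7, 299.2, 26.4], 0.69)]
top tip_right [([538.6, 259.9, 17.9], 0.8), ([640.2, -17.3, -2.1], 0.35)]
top clip_seat [([639.0, -15.9, 43.2], 0.73)]
side rod_line_a [([639.2, -27.4, 39.0], 0.69), ([638.0, -13.8, 36.6], 0.64)]
side tweezer_pads [([465.5, 284.1, 43.1], 0.62)]
side tip_left [([381.8, 286.0, 42.3], 0.67), ([545.8, 299.1, 23.2], 0.5)]
side tip_right [([544.0, 257.6, 20.7], 0.76)]
side clip_seat []
t15.47 [464.5 282.9 117.7] a=85.14 xaxis [ 0.001  0.    -1.   ] F [-1.3 -0.1 -0.2] M [ 0.01  0.01 -0.05] w0.799 j [ 0.55  0.36 -0.3   0.91 -0.    0.63]
tool shift to [464.5, 283, 80] [37.7  0.1  0. ]
```

View pics/tw1.png

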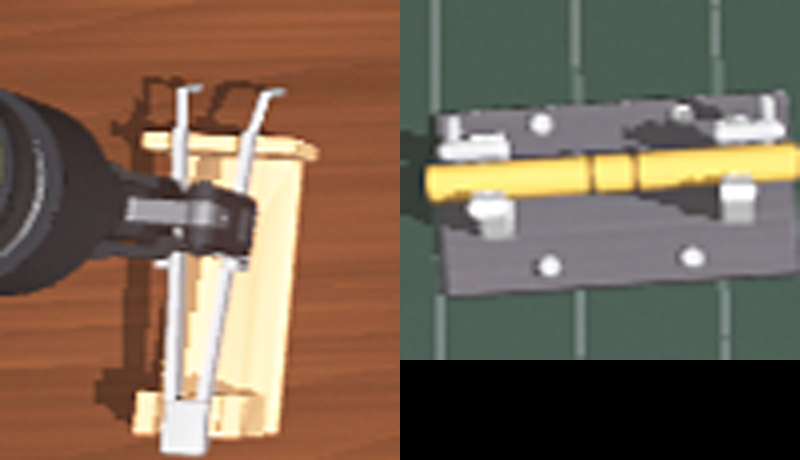

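The left panel shows the gripper straddling the tweezers' pads. The right panel shows the rod seated, lines at (592,173) and (637,171), mid about (640,-16.5). Descending.

Request:
{"name": "jog_arm", "arguments": {"steps": [{"tx": 35, "ty": 0, "tz": 0, "rx": 0, "ry": 0, "rz": 0, "claw": 0.2}, {"tx": 30, "ty": 0, "tz": 0, "rx": 0, "ry": 0, "rz": 0, "claw": 0.2}, {"tx": 20, "ty": 0, "tz": 0, "rx": 0, "ry": 0, "rz": 0, "claw": 0.2}, {"tx": 7, "ty": 0, "tz": 0, "rx": 0, "ry": 0, "rz": 0, "claw": 0.2}, {"tx": 0, "ty": 0, "tz": 0, "rx": 0, "ry": 0, "rz": 0, "claw": 0.2}]}}

```text
clock: 16.1
position: [464.2, 282.8, 25.3]
eef_rot: [-2.446, 1.57, -2.53]
force: [0.6, 0.2, -0.2]
grip_width: 0.799
```

Request:
{"name": "jog_arm", "arguments": {"steps": [{"tx": 0, "ty": 0, "tz": 0, "rx": 0, "ry": 0, "rz": 0, "claw": 0.3}, {"tx": 0, "ty": 0, "tz": 0, "rx": 0, "ry": 0, "rz": 0, "claw": 0.4}], "newtons": 20}}

```text
clock: 16.35
position: [465.0, 283.2, 26.2]
eef_rot: [0.626, 1.569, 0.542]
force: [-0.8, 0.8, 0.1]
grip_width: 0.603
```

```bash
python3 -c "
from st import *
st(); to([464.5,283,24])"
```

```text
t16.35 [465.  283.2  26.2] a=85.15 xaxis [ 0.002  0.001 -1.   ] F [-0.8  0.8  0.1] M [ 0.07  0.01 -0.  ] w0.603 j [ 0.55  0.46 -0.42  0.69 -0.    0.63]
tool shift to [464.5, 283, 24] [ 2.2 -0.3 -0.5]
```

Request:
{"name": "jog_arm", "arguments": {"steps": [{"tx": 1.5, "ty": 0, "tz": 0, "rx": 0, "ry": 0, "rz": 0, "claw": 0.48}, {"tx": 0, "ty": 0, "tz": 0, "rx": 0, "ry": 0, "rz": 0, "claw": 0.54}, {"tx": 0, "ty": 0, "tz": 0, "rx": 0, "ry": 0, "rz": 0, "claw": 0.6}, {"tx": 0, "ty": 0, "tz": 0, "rx": 0, "ry": 0, "rz": 0, "claw": 0.64}, {"tx": 0, "ty": 0, "tz": 0, "rx": 0, "ry": 0, "rz": 0, "claw": 0.67}]}}

```text
clock: 16.98
position: [465.8, 283.5, 25.7]
eef_rot: [0.518, 1.567, 0.434]
force: [-0.2, -0.7, 10.7]
grip_width: 0.33
```

Request:
{"name": "jog_arm", "arguments": {"steps": [{"tx": 0, "ty": 0, "tz": 0, "rx": 0, "ry": 0, "rz": 0, "claw": 0.67}, {"tx": 0, "ty": 0, "tz": 0, "rx": 0, "ry": 0, "rz": 0, "claw": 0.67}]}}

```text
clock: 17.23
position: [465.8, 283.5, 25.6]
eef_rot: [0.523, 1.567, 0.439]
force: [-1.5, -0.9, 11.2]
grip_width: 0.33
```

```bash
cat > w.py <<'E'
from st import *
import sys
st()
for c in("top","side"):
    I,D=vision.snapshot(c); np.savez(f"{c}4.npz",I=I,D=D)
    for l in("tip_left","tip_right"): print(c,l,[(np.round(x["position"],1).tolist(),round(x["p"],2)) for x in vision.landmark_of(c,l)][:3])
    p,_=st(False); u,v,_=w2px(c,p+np.array([50,0,10])); u,v=int(u),int(v); u0,v0=u-33,v-37; print(c,u0,v0)
    globals()[c]=cv2.resize(I[v0:v0+75,u0:u0+66],(396,450),interpolation=cv2.INTER_CUBIC)
cv2.imwrite(f"pics/{sys.argv[1]}.png",np.hstack([top,side])[...,::-1])
E
python3 w.py tw2
```

```text
t17.23 [465.8 283.5  25.6] a=85.17 xaxis [ 0.003  0.002 -1.   ] F [-1.5 -0.9 11.2] M [-0.19  0.2   0.19] w0.330 j [ 0.55  0.46 -0.42  0.68 -0.    0.63]
top tip_left [([543.0, 286.5, 24.2], 0.51)]
top tip_right [([539.2, 271.5, 20.4], 0.6)]
top 116 201
side tip_left [([546.5, 285.6, 22.8], 0.44)]
side tip_right [([546.9, 269.4, 20.2], 0.47), ([464.5, 285.0, 46.8], 0.2)]
side 218 168
```

Request:
{"name": "jog_arm", "arguments": {"steps": [{"tx": -2, "ty": 0, "tz": 0, "rx": 0, "ry": 0, "rz": 0, "claw": 0.67}, {"tx": -4, "ty": 0, "tz": 0, "rx": 0, "ry": 0, "rz": 0, "claw": 0.67}, {"tx": -10, "ty": 0, "tz": 0, "rx": 0, "ry": 0, "rz": 0, "claw": 0.67}, {"tx": -20, "ty": 0, "tz": 0, "rx": 0, "ry": 0, "rz": 0, "claw": 0.67}, {"tx": -30, "ty": 0, "tz": 0, "rx": 0, "ry": 0, "rz": 0, "claw": 0.67}]}}

```text
clock: 18.15
position: [463.5, 282.3, 89.9]
eef_rot: [-2.522, 1.568, -2.606]
force: [-0.5, 0.3, -0.7]
grip_width: 0.334
```

Request:
{"name": "jog_arm", "arguments": {"steps": [{"tx": -30, "ty": 0, "tz": 0, "rx": 0, "ry": 0, "rz": 0, "claw": 0.67}, {"tx": 0, "ty": 0, "tz": 0, "rx": 0, "ry": 0, "rz": 0, "claw": 0.67}, {"tx": 0, "ty": 0, "tz": 0, "rx": 0, "ry": 0, "rz": 0, "claw": 0.67}]}}

```text
clock: 18.52
position: [463.9, 282.6, 119.5]
eef_rot: [-2.536, 1.57, -2.621]
force: [-0.9, 1.0, -1.5]
grip_width: 0.33
```

```bash
python3 w.py tw3
```

```text
t18.52 [463.9 282.6 119.5] a=85.15 xaxis [-0.001 -0.    -1.   ] F [-0.9  1.  -1.5] M [0.04 0.02 0.01] w0.330 j [ 0.55  0.36 -0.29  0.91  0.    0.63]
top tip_left []
top tip_right [([535.6, 269.2, 113.3], 0.73)]
top 97 195
side tip_left [([542.4, 285.7, 116.0], 0.68)]
side tip_right [([541.4, 266.6, 116.8], 0.71)]
side 216 137
```

View pics/tw3.png

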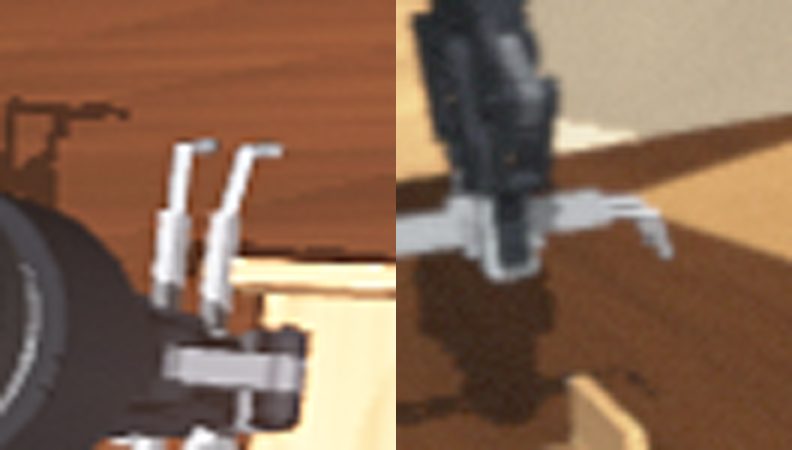

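The top crop shows the tweezers held with tip ends at (212,144) and (280,150). That gives a gap of about 19–20 mm, and the arms are level. Carrying them to the clip with a slightly tighter squeeze.

Request:
{"name": "jog_arm", "arguments": {"steps": [{"tx": 0, "ty": -20, "tz": 8, "rx": 0, "ry": 0, "rz": 0, "claw": 0.68}, {"tx": 0, "ty": -39, "tz": 16.5, "rx": 0, "ry": 0, "rz": 0, "claw": 0.68}, {"tx": 0, "ty": -39, "tz": 16.5, "rx": 0, "ry": 0, "rz": 0, "claw": 0.68}, {"tx": 0, "ty": -39, "tz": 16.5, "rx": 0, "ry": 0, "rz": 0, "claw": 0.68}, {"tx": 0, "ty": -39, "tz": 16.5, "rx": 0, "ry": 0, "rz": 0, "claw": 0.68}]}}

```text
clock: 19.45
position: [523.4, 99.9, 119.5]
eef_rot: [-2.856, 1.57, -2.94]
force: [0.4, -0.1, -0.2]
grip_width: 0.322
```

Request:
{"name": "jog_arm", "arguments": {"steps": [{"tx": 0, "ty": -39, "tz": 16.5, "rx": 0, "ry": 0, "rz": 0, "claw": 0.68}, {"tx": 0, "ty": -39, "tz": 16.5, "rx": 0, "ry": 0, "rz": 0, "claw": 0.68}, {"tx": 0, "ty": -39, "tz": 16.5, "rx": 0, "ry": 0, "rz": 0, "claw": 0.68}, {"tx": 0, "ty": 0, "tz": 0, "rx": -0.063, "ry": 0, "rz": 0, "claw": 0.68}, {"tx": 0, "ty": 0, "tz": 0, "rx": -0.063, "ry": 0, "rz": 0, "claw": 0.68}]}}

```text
clock: 20.08
position: [562.5, -20.5, 119.2]
eef_rot: [2.982, 1.57, 3.024]
force: [0.6, -0.2, -0.8]
grip_width: 0.324
```

Request:
{"name": "jog_arm", "arguments": {"steps": [{"tx": 0, "ty": 0, "tz": 0, "rx": 0, "ry": 0, "rz": 0, "claw": 0.68}, {"tx": 0, "ty": 0, "tz": 0, "rx": 0, "ry": 0, "rz": 0, "claw": 0.68}, {"tx": 0, "ty": 0, "tz": 0, "rx": 0, "ry": 0, "rz": 0, "claw": 0.68}]}}

```text
clock: 20.45
position: [562.5, -19.4, 119.8]
eef_rot: [-2.794, 1.571, -2.753]
force: [-0.2, -0.1, -0.3]
grip_width: 0.318
```

```bash
cat > x.py <<'E'
from st import *
import sys
st()
for c in("top","side"):
    I,D=vision.snapshot(c); np.savez(f"{c}5.npz",I=I,D=D)
    for l in("tip_left","tip_right","rod_line_a"): print(c,l,[(np.round(x["position"],1).tolist(),round(x["p"],2)) for x in vision.landmark_of(c,l) if abs(x["position"][0]-640)<60 and abs(x["position"][1]+16)<60][:3])
    u,v,_=w2px(c,[635,-16,70]); u,v=int(u),int(v); u0,v0=u-33,v-37; print(c,u0,v0)
    globals()[c]=cv2.resize(I[v0:v0+75,u0:u0+66],(396,450),interpolation=cv2.INTER_CUBIC)
cv2.imwrite(f"pics/{sys.argv[1]}.png",np.hstack([top,side])[...,::-1])
st();to([562.2,-19.8,65])
E
python3 x.py fin1
```

```text
t20.45 [562.5 -19.4 119.8] a=92.36 xaxis [-0. -0. -1.] F [-0.2 -0.1 -0.3] M [ 0.02 -0.03  0.02] w0.318 j [-0.03  0.39 -0.25  0.93 -0.   -0.08]
top tip_left []
top tip_right []
top rod_line_a []
top 263 135
side tip_left [([642.1, -6.9, 116.6], 0.58)]
side tip_right [([644.3, -22.6, 114.9], 0.54)]
side rod_line_a [([641.9, -14.4, 39.1], 0.54), ([642.4, -25.7, 39.0], 0.54)]
side 314 187
t20.85 [562.6 -19.5 119.8] a=92.37 xaxis [ 0. -0. -1.] F [ 0.7 -0.5 -0.7] M [-0.02  0.04 -0.02] w0.323 j [-0.03  0.39 -0.25  0.93 -0.   -0.08]
tool shift to [562.2, -19.8, 65] [54.8 -0.2 -0.4]
```

Request:
{"name": "jog_arm", "arguments": {"steps": [{"tx": 15, "ty": 0, "tz": 0, "rx": 0, "ry": 0, "rz": 0, "claw": 0.68}, {"tx": 15, "ty": 0, "tz": 0, "rx": 0, "ry": 0, "rz": 0, "claw": 0.68}, {"tx": 10, "ty": 0, "tz": 0, "rx": 0, "ry": 0, "rz": 0, "claw": 0.68}, {"tx": 8, "ty": 0, "tz": 0, "rx": 0, "ry": 0, "rz": 0, "claw": 0.68}, {"tx": 4, "ty": 0, "tz": 0, "rx": 0, "ry": 0, "rz": 0, "claw": 0.68}]}}

```text
clock: 21.48
position: [562.3, -19.6, 67.1]
eef_rot: [3.023, 1.57, 3.064]
force: [0.5, 0.5, 0.1]
grip_width: 0.322
```

Request:
{"name": "jog_arm", "arguments": {"steps": [{"tx": 0, "ty": 0, "tz": 0, "rx": 0, "ry": 0, "rz": 0, "claw": 0.68}, {"tx": 0, "ty": 0, "tz": 0, "rx": 0, "ry": 0, "rz": 0, "claw": 0.68}, {"tx": 0, "ty": 0, "tz": 0, "rx": 0, "ry": 0, "rz": 0, "claw": 0.68}]}}

```text
clock: 21.85
position: [563.0, -19.6, 68.2]
eef_rot: [-0.07, 1.57, -0.029]
force: [-0.6, -0.2, -0.8]
grip_width: 0.32
```

```bash
python3 x.py fin2
```

```text
t21.85 [563.  -19.6  68.2] a=92.37 xaxis [ 0.001 -0.    -1.   ] F [-0.6 -0.2 -0.8] M [ 0.05 -0.   -0.01] w0.320 j [-0.03  0.44 -0.32  0.81  0.   -0.08]
top tip_left []
top tip_right []
top rod_line_a []
top 263 135
side tip_left []
side tip_right [([649.5, -22.3, 62.9], 0.52), ([643.5, -24.9, 39.6], 0.51)]
side rod_line_a [([642.8, -26.7, 38.7], 0.78), ([639.4, -11.1, 36.3], 0.66)]
side 314 187
t22.25 [562.6 -19.6  67.8] a=92.37 xaxis [ 0. -0. -1.] F [ 0.7 -0.6 -1.8] M [-0.01  0.05 -0.02] w0.325 j [-0.03  0.44 -0.32  0.81 -0.   -0.08]
tool shift to [562.2, -19.8, 65] [ 2.8 -0.2 -0.4]
```

View pics/fin2.png

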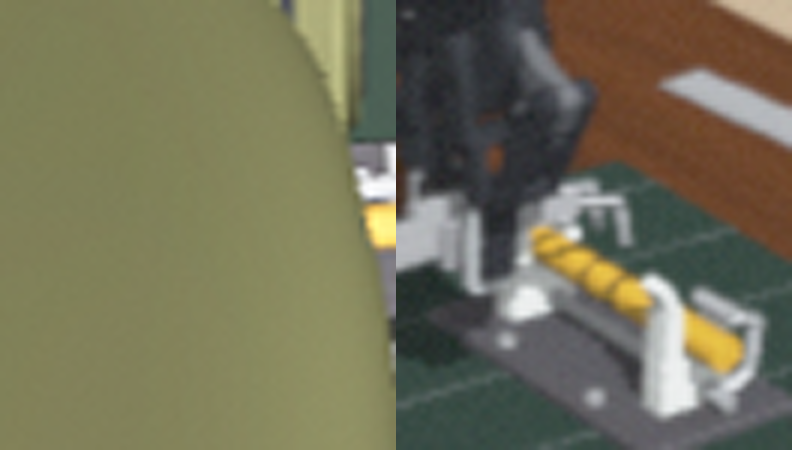

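The side crop shows tip ends at about (603,222) and (630,243), above the lines at about (597,270) and (627,287). I check this numerically.

```bash
cat > y.py <<'E'
from h import *
S=lambda x,y:(314+(x-396)/6,187+y/6)
for z in(62,65):
    a=ray_z("side",*S(603,222),z); b=ray_z("side",*S(630,243),z); print(z,"tips",a.round(1),b.round(1),"gap",np.linalg.norm(a-b).round(1))
u=np.array([np.cos(np.radians(92.3)),np.sin(np.radians(92.3)),0])
for s in(9,-9):
    p=np.array([640,-16.5,64])+s*u; q=w2px("side",p)[:2]; l=w2px("side",[*(p[:2]+[-4,-3]),46])[:2]; print("expected tip crop px",((q-[314,187])*6+[396,0]).round(),"line",((l-[314,187])*6+[396,0]).round())
I=np.load("side5.npz")["I"]; cv2.imwrite("pics/fin3.png",cv2.resize(I[212:247,332:372],(800,700)[:2] and (680,595),interpolation=cv2.INTER_CUBIC)[...,::-1])
for k in range(3):
    vision.snapshot("side")
    print([[(np.round(x["position"],1).tolist(),round(x["p"],2)) for x in vision.landmark_of("side",l) if abs(x["position"][0]-640)<30 and abs(x["position"][1]+16)<40 and x["position"][2]>50] for l in("tip_left","tip_right")])
E
python3 y.py
```

```text
62 tips [646.9  -2.5  62. ] [644.7 -24.3  62. ] gap 22.0
65 tips [643.1  -7.5  65. ] [640.9 -29.2  65. ] gap 21.9
expected tip crop px [596. 226.] line [591. 270.]
expected tip crop px [623. 242.] line [618. 286.]
[[], [([644.0, -25.5, 61.1], 0.69)]]
[[], [([643.6, -24.6, 64.2], 0.58)]]
[[], [([643.3, -24.5, 62.7], 0.5)]]
```

View pics/fin3.png

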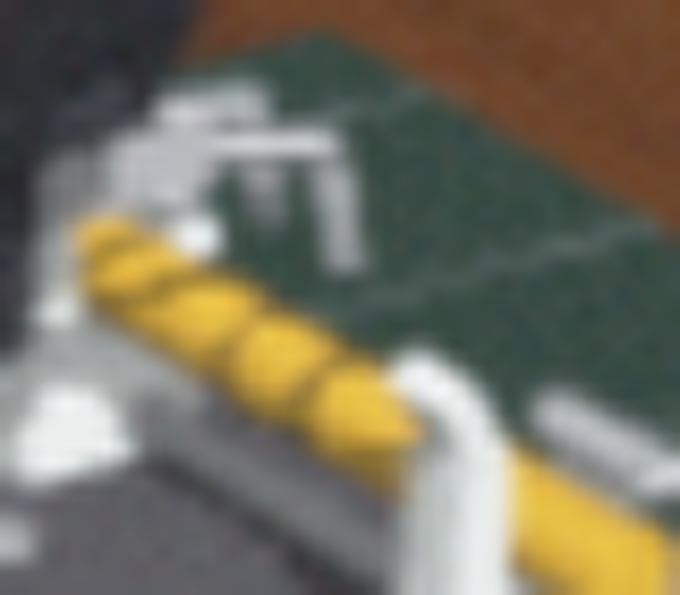

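The tip ends fit their lines to about 1.5 mm, with an estimated gap of about 18 mm, and the tips are clear of the rod. Handing in.

```bash
python3 -c "
from st import *
st(); print(ticket.hand_in()); st()"
```

```text
t22.70 [562.6 -19.6  67.8] a=92.37 xaxis [-0. -0. -1.] F [ 0.3 -0.7 -0.5] M [-0.   -0.01 -0.  ] w0.322 j [-0.03  0.44 -0.32  0.81 -0.   -0.08]
the job is handed in; nothing more can be done
None
the job is handed in; nothing more can be done
```

I handed the job in at about 22.7 s, with the gauge rod seated and released, and the tweezers held still over its two lines. No verdict was reported.

- **Rod:** I pressed it into the clip until the arm stopped hard at 17 N, then let go. The top view then put the rod's centre at (639.9, -16.4), against a clip centre of about (640.3, -16.3). Both jaw noses looked shut over it, though I could not measure the jaw angle itself.
- **Tweezers:** The tip ends are within about 2 mm of the lines in the side view. They are about 63 mm above the bench and clear of the rod. The bystanders were never approached.
- **Doubtful check:** The gap estimates disagreed. At the final squeeze the nominal width gave 16.5 mm, a network reading while still higher above the clip 15.9 mm, and two pixel readings of the final picture 19.4 and 22 mm. Only the 22 mm reading, the coarser of the two, falls outside the allowed 15 to 21 mm; I took the gap as about 18 mm.
- **Missing checks:** The arm hid the tips from the top camera, and in the final pose the networks found only the right tip. The final check therefore rests on the side camera alone.

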